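Put the turntable accessories back on their pads

TASK

Tidy the listening counter: put each of the four turntable accessories (round record weight, small round single adapter, square cartridge case, bar-shaped record brush) the right way up on the cork pad whose dark inlay has its shape and size. Each should stand centred on its inlay, with the case and the brush turned to line up with theirs (either way round), and all four should be left standing there.

Things in the scene. Friction and masses are not known exactly. Their poses are not given: they have to be found in the camera images.
- weight_mid (a point): Record weight: plain bare-aluminium upright cylinder, 60 mm diameter, 42 mm tall, with two dark grooves round it. Standing loose on the table, 0.3 to 0.5 kg. The origin is its centre, half-way up (21 mm above its foot); z points up along its axis, yaw does not matter.
- adapter_mid (a point): Single (45 rpm) adapter: small upright aluminium disc, 38 mm diameter, straight sides for 20 mm and then a cone to 26 mm total height, about 80 g. Standing loose on the table. The origin is its centre, half-way up (13 mm above its foot); z points up along its axis, yaw does not matter.
- case_mid (a point): Cartridge case: small square box, black base with a grey top, 46 x 46 mm (its upper part 44 x 44 mm) and 36 mm tall, about 90 g. Standing loose on the table. The origin is its centre, half-way up (18 mm above its foot); x and y are square to its sides, z points up; a quarter turn gives the same shape.
- brush_mid (a point): Record brush: bar with a dark wooden back over a grey felt sole, 120 mm long (x) x 34 mm wide (y) x 38 mm tall, about 120 g. The sole is 13 mm high and 30 mm wide, the wooden back above it 34 mm wide. Standing loose on the table, felt down. The origin is its centre, half-way up (19 mm above its foot); x runs along its length, y across, z up.
- pad_weight_top (a point): Pad for the record weight: round cork pad 86 mm in diameter with a dark round inlay of 62 mm. The origin is the centre of its top face, 4 mm above the table; z points up. The pad is fixed and the task's thing rests on this face; the inlay is flush.
- pad_adapter_top (a point): Pad for the adapter: round cork pad 64 mm in diameter with a dark round inlay of 40 mm. The origin is the centre of its top face, 4 mm above the table; z points up. The pad is fixed and the task's thing rests on this face; the inlay is flush.
- pad_case_top (a point): Pad for the cartridge case: square cork pad 72 x 72 mm with a dark square inlay of 48 x 48 mm; x and y are square to its sides. The origin is the centre of its top face, 4 mm above the table; z points up. The pad is fixed and the task's thing rests on this face; the inlay is flush.
- pad_brush_top (a point): Pad for the brush: oblong cork pad 146 x 60 mm with a dark oblong inlay of 122 x 36 mm; x runs along its length. The origin is the centre of its top face, 4 mm above the table; z points up. The pad is fixed and the task's thing rests on this face; the inlay is flush.
There are look-alikes about, which are no part of the job. What is shaped like the part that bears pad_adapter_top but turquoise is not meant.

How it is judged:
By the outcome, as a careful person would: the job done as asked, in the order asked, and still so for the second after the job is handed in, with the robot touching nothing.
It also fails if it takes over 99 s, if anything falls off the work surface, if the arm or the gripper's body presses on something with over 40 N, if the wrist force passes 120 N, or if a joint passes its speed limit or range.

ROBOT

A 6-joint arm with a two-finger parallel gripper is mounted at the origin on the work surface. World frame = base frame: x ahead of the robot, y to its left, z up, the work surface at z = 0. Lengths are in mm, angles in rad, forces in N, time in s.
With the tool pointing down it reaches from about 350 to 775 mm from the base axis. Payload 7.3 kg.
Tool frame: the origin (TCP) lies midway between the tips of the shut fingers; the grasp point (between the pads) lies 19 mm behind it; z points along the fingers, y is the line along which they close (so a half turn about z gives the same grasp; the last joint's range is limited). The gripper opens to 92 mm and grips with 3 to 60 N. Pads are 19 mm wide; open, the fingers measure 130 mm over their backs; the gripper's body (75 mm by 190 mm) begins 47 mm behind the grasp point.
Start: joints at [1.02, 0.342, 1.524, -0, 1.275, -0.146], TCP at [206.751, 482.596, 226.741] pointing down, gripper open.
Joint ranges: [-2.53, 2.53], [-0.77, 2.02], [0.04, 2.7], [-1, 4.14], [0.28, 2.66], [-3.11, 3.11]. Speed limits (rad/s): [2.57, 2.57, 3.14, 3.14, 3.14, 3.14].

INTERFACE

Orientations are given as [roll, pitch, yaw] about the fixed x, y, z axes, in that order (R = Rz(yaw) Ry(pitch) Rx(roll)).
In Python, from plant import bot gives the robot as it stands. The module is installed in compiled form; this text tells all that it offers.
- The arm moves only by the shell command python3 -m crank 'ROWS' [OPENING]. ROWS is JSON, a list of rows, each a list of 6 numbers: the shift along the tool's x, y, z in m, then the turn, a rotation vector about the tool's x, y, z in rad. In form: [[dx, dy, dz, wx, wy, wz], ...]. A call has 1 to 5 rows; each row shifts and turns the commanded pose from where the row before left it, along the tool's axes as they then stand; what a row does not reach is not made up. A row lasts 1/8 s, in which the tool goes at most 62.5 mm and 10.7 degrees, less where a joint would pass 70% of its speed; a pose out of reach is approached as far as the arm can. A call is refused whole if a number of a shift passes 0.0625 or a number of a turn 0.188, either way. A call with a gripper value outside its range is refused whole. OPENING is the opening in per cent of the stroke, from 0 (shut) to 100 (fully open), set as the call begins (- or left out, the last holds). The fingers move at their own pace and stop on an object; the grip force is fixed at half the most. Time passes only in rows, so rows that do not move let the fingers close. It gives the time, the measured TCP pose, the force, the opening and the grip force at its end, in the units of the state.
- bot.get_obs(): the state, without advancing time (a new reading comes with each control period).
- bot.capture(name): name is "scene" or "side" or "wrist"; returns a dict with "color" (420x560x3 uint8, blue, green, red), "fov_y" (degrees; the focal length in pixels is half the picture's height over the tangent of half this angle, whatever the lens; pixels are square), "cx", "cy" (the principal point, pixels), "extrinsics" (4x4, takes a point from world to camera coordinates); the wrist camera has in their place "tool_from_camera" (4x4, takes a point from camera to tool coordinates, whose origin is the TCP and whose axes are the flange's). Camera axes: x right, y up, looking along -z (the intrinsics and any distortion apply to the point x, -y, -z); pixel columns grow to the right and rows downward; lengths in mm; the calibration is good to about 2 mm. A picture is of the moment at which its call begins: read the wrist's pose just before it. There is no depth.
- bot.close_job(): hands the job in; it is judged then, once.
The state is a dict: "time": time; "joint_positions": joint angles; "dq": joint speeds; "tau": joint torques, N m; "tool_pos": TCP position; "tcp_rot": TCP orientation; "contact_force": force on the tool from outside, world axes, zero at the start; "moment": the same for the moment, N m; "grip_width": finger opening in mm; "finger_force": force on a finger pad.
Only numpy, scipy, OpenCV 4.12 (cv2) and the standard library are available. Lean on these libraries where they do the work, as an engineer would, in place of code of your own. Each camera call takes 0.05 s, during which the arm holds its last target. There are 200 camera calls.

## Working session

There is one attempt and no reset: what is moved stays moved. The work goes in short steps, Python scripts to look and compute and a shell command to move; the robot and the scene stay as the last step left them, time stands still between calls to the robot, and variables do not carry over. Pictures are saved under pics/ and viewed, at most 14 in all, crops included, and the job is handed in when it is done.

```bash
mkdir -p pics
python3 - <<'E'
from plant import bot
import cv2,numpy as np
print(bot.get_obs())
for n in("scene","side","wrist"):
    c=bot.capture(n); cv2.imwrite(f"pics/{n}0.png",c["color"])
    print(n,{k:(np.round(v,4).tolist() if k!="color" else v.shape) for k,v in c.items()})
E
```

```text
{'time': 0.0, 'joint_positions': array([ 1.01999506e+00,  3.42744350e-01,  1.52502582e+00,  1.32140962e-05,
        1.27539332e+00, -1.46024596e-01]), 'dq': array([-0.00088576,  0.00069909, -0.00068988, -0.00014975,  0.0003244 ,
        0.00165936]), 'tau': array([-6.27962090e-04, -4.31254363e+01, -2.44211894e+01,  7.16717751e-02,
        5.62960468e-02, -1.46898501e-04]), 'tool_pos': array([206.52320201, 482.22765483, 226.03066554]), 'tcp_rot': array([-3.14004037e+00, -2.41067545e-04,  2.73681194e+00]), 'contact_force': array([ 1.3393673 , -0.26697367, -0.10986066]), 'moment': array([-0.05064141,  0.04258956,  0.01704746]), 'finger_force': 0.0, 'grip_width': 91.6423285600092}
scene {'color': (420, 560, 3), 'fov_y': 51.341, 'cx': 278.5408, 'cy': 200.8157, 'extrinsics': [[0.237, 0.9715, -0.0041, -139.5217], [-0.7428, 0.1839, 0.6438, 344.6713], [0.6262, -0.1495, 0.7652, -1485.2037], [0.0, 0.0, 0.0, 1.0]]}
side {'color': (420, 560, 3), 'fov_y': 54.5516, 'cx': 284.4546, 'cy': 213.7849, 'extrinsics': [[0.9649, -0.2627, 0.0057, -505.2297], [0.1953, 0.7316, 0.6531, -159.4775], [-0.1757, -0.629, 0.7572, -1031.7551], [0.0, 0.0, 0.0, 1.0]]}
wrist {'color': (420, 560, 3), 'fov_y': 66.8997, 'cx': 275.6876, 'cy': 205.8624, 'tool_from_camera': [[0.0, 0.9519, 0.3063, 83.1774], [1.0, -0.0003, 0.0008, -1.2414], [0.0009, 0.3063, -0.9519, -158.1811], [0.0, 0.0, 0.0, 1.0]]}
```

View pics/scene0.png

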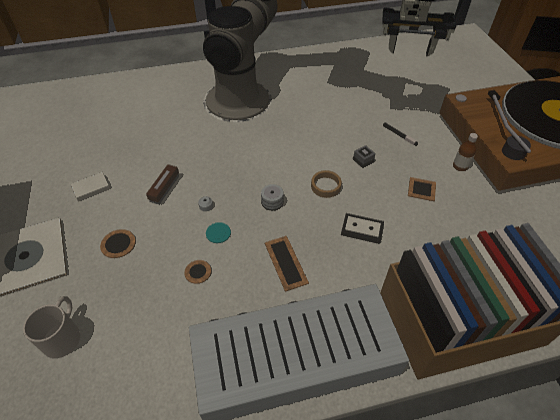

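View pics/side0.png

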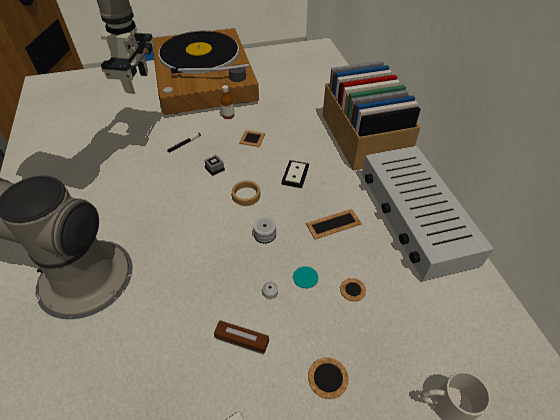

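View pics/wrist0.png

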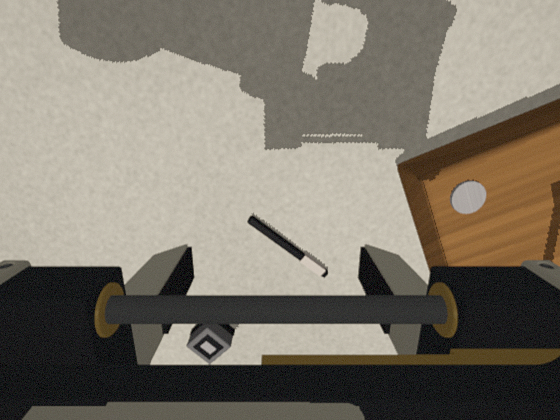

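The scene view shows, in pixels, brush (163,183), adapter (205,203), weight (272,197) and case (364,156). The pads are weight (118,244), adapter (198,271), brush (286,263) and case (422,188). The turquoise disc (218,233) and the ring (326,183) are decoys. The side view matches this. The wrist view shows the case at (208,340).

```bash
cat > h.py <<'E'
import numpy as np,cv2
from scipy.spatial.transform import Rotation as R
from plant import bot
def shot(n):
    o=bot.get_obs(); c=bot.capture(n)
    f=c["color"].shape[0]/2/np.tan(np.radians(c["fov_y"]/2))
    if n=="wrist":
        T=np.eye(4);T[:3,:3]=R.from_euler("xyz",o["tcp_rot"]).as_matrix();T[:3,3]=o["tool_pos"]
        M=T@c["tool_from_camera"]
    else: M=np.linalg.inv(c["extrinsics"])
    return c["color"],(f,c["cx"],c["cy"],M),o
def bp(cam,uv,z):
    f,cx,cy,M=cam; uv=np.atleast_2d(uv).astype(float)
    d=np.c_[(uv[:,0]-cx)/f,-(uv[:,1]-cy)/f,-np.ones(len(uv))]@M[:3,:3].T
    return M[:3,3]+d*((z-M[2,3])/d[:,2])[:,None]
def proj(cam,p):
    f,cx,cy,M=cam; q=(np.atleast_2d(p)-M[:3,3])@M[:3,:3]
    return np.c_[cx+f*q[:,0]/-q[:,2],cy+f*q[:,1]/q[:,2]]
def blob(mask,seed,cam,z):
    """outer contour of mask component nearest the seed, rectified onto plane z: centre, size, angle"""
    n,l,s,c=cv2.connectedComponentsWithStats(mask.astype(np.uint8))
    ok=[i for i in range(1,n) if s[i,4]>25]
    i=min(ok,key=lambda i:np.hypot(*(c[i]-seed)))
    k=max(cv2.findContours((l==i).astype(np.uint8),0,cv2.CHAIN_APPROX_NONE)[0],key=len)[:,0]
    P=bp(cam,k,z)[:,:2].astype(np.float32)
    (c0,sz,a)=cv2.minAreaRect(P)
    return c[i].round(1),np.round(c0,1),np.round(sz,1),round(a,1)
E
python3 - <<'E'
from h import *
S={"scene":dict(pw=(118,244),pa=(198,271),pb=(286,263),pc=(422,188)),"side":dict(pw=(328,378),pa=(353,289),pb=(333,224),pc=(252,138))}
O={"scene":dict(weight=(272,190,42),adapter=(205,200,26),case=(365,152,36),brush=(163,180,38)),"side":dict(weight=(264,226,42),adapter=(270,287,26),case=(214,160,36),brush=(242,333,38))}
for n in S:
    im,cam,o=shot(n); g=im.max(2)
    for k,s in S[n].items(): print(n,k,*blob(g<75,s,cam,4))
    hsv=cv2.cvtColor(im,cv2.COLOR_BGR2HSV); 
    for k,(u,v,z) in O[n].items(): print(n,k,bp(cam,(u,v),z).round(0), hsv[v,u])
    print(hsv[244 if n=="scene" else 378,118-14 if n=="scene" else 328-16])
E
```

```text
scene pw [117.2 242.7] [ 509.6 -400. ] [60.6 58. ] 76.1
scene pa [197.2 270.8] [ 640.8 -213.6] [38.  39.1] 17.6
scene pb [285.7 262.5] [666.2  -1.9] [121.4  36.9] 6.5
scene pc [421.8 188.1] [525.3 426.5] [48.8 48.3] 62.7
scene weight [[465.  12.  42.]] [12 15 84]
scene adapter [[ 443. -166.   26.]] [17 94 19]
scene case [[381. 308.  36.]] [ 13  15 117]
scene brush [[ 354. -268.   38.]] [11 46 77]
[ 14 126 109]
side pw [327.9 377.3] [ 511.7 -397.2] [58.6 60.1] 74.9
side pa [352.7 288.9] [ 641.1 -211.1] [33.9 37.9] 75.0
side pb [333.2 223. ] [666.7   1.1] [121.9  35. ] 6.7
side pc [251.9 137.5] [525.1 430.5] [45.4 46.6] 60.5
side weight [[470.  10.  42.]] [15 22 23]
side adapter [[ 442. -165.   26.]] [0 0 0]
side case [[381. 313.  36.]] [ 13  20 154]
side brush [[ 353. -269.   38.]] [ 15  18 141]
[ 15 153 143]
```

```bash
cat > plan.py <<'E'
import sys
from h import *
# python3 plan.py x y z yaw_deg [nrows]: rows (tool axes) from the measured pose to the target pose
a=[float(v) for v in sys.argv[1:]]
o=bot.get_obs(); p=np.array(o["tool_pos"]); r=R.from_euler("xyz",o["tcp_rot"])
tgt=np.array(a[:3]); rt=R.from_euler("xyz",[np.pi,0,np.radians(a[3])])
w=(r.inv()*rt).as_rotvec()
n=int(a[4]) if len(a)>4 else max(1,int(np.ceil(max(np.linalg.norm(tgt-p)/50,np.linalg.norm(w)/.17))))
for i in range(n):
    d=(tgt-p)/n; print(np.r_[(r.inv().apply(d)/1000).round(4),(w/n).round(3)].tolist(),end=",\n")
    r=r*R.from_rotvec(w/n)
print("time",round(o["time"],2),p.round(1),np.degrees(o["tcp_rot"]).round(1),"total mm",np.round(tgt-p,1))
E
python3 plan.py 467 11 140 90
python3 - <<'E'
from h import *
im,cam,o=shot("scene")
for k,uv in dict(bottle=(463,168),crateL=(386,268),crateBL=(425,375),ampL=(192,320),ampR=(375,288),mug=(50,350),handle=(65,310),ring=(326,185),tape=(362,228)).items(): print(k,bp(cam,uv,0).round(0))
E
```

```text
[-0.0386, -0.0301, 0.0079, -0.0, 0.0, 0.106],
[-0.0416, -0.0258, 0.0079, -0.0, 0.0, 0.106],
[-0.0441, -0.0213, 0.0079, -0.0, 0.0, 0.106],
[-0.0461, -0.0165, 0.0079, -0.0, 0.0, 0.106],
[-0.0476, -0.0115, 0.0079, -0.0, 0.0, 0.106],
[-0.0485, -0.0064, 0.0079, -0.0, 0.0, 0.106],
[-0.0489, -0.0012, 0.0079, -0.0, 0.0, 0.106],
[-0.0488, 0.0039, 0.0079, -0.0, 0.0, 0.106],
[-0.0481, 0.0091, 0.0079, -0.0, 0.0, 0.106],
[-0.0469, 0.0141, 0.0079, -0.0, 0.0, 0.106],
[-0.0451, 0.019, 0.0079, -0.0, 0.0, 0.106],
time 0.25 [206.6 482.4 226.4] [-180.    -0.   156.8] total mm [ 260.4 -471.4  -86.4]
bottle [[479. 580.   0.]]
crateL [[740. 231.  -0.]]
crateBL [[995. 209.   0.]]
ampL [[ 762. -240.    0.]]
ampR [[784. 185.   0.]]
mug [[ 757. -542.    0.]]
handle [[ 669. -517.    0.]]
ring [[447. 172.   0.]]
tape [[613. 217.   0.]]
```

```bash
python3 -m crank '[[-0.039,-0.03,0.008,0,0,0.106],[-0.042,-0.026,0.008,0,0,0.106],[-0.044,-0.021,0.008,0,0,0.106],[-0.046,-0.0165,0.008,0,0,0.106],[-0.0475,-0.0115,0.008,0,0,0.106]]' 100
python3 -m crank '[[-0.0485,-0.0065,0.008,0,0,0.106],[-0.049,-0.001,0.008,0,0,0.106],[-0.049,0.004,0.008,0,0,0.106],[-0.048,0.009,0.008,0,0,0.106],[-0.047,0.014,0.008,0,0,0.106]]'
python3 -m crank '[[-0.045,0.019,0.008,0,0,0.106],[0,0,0,0,0,0],[0,0,0,0,0,0]]'
cat > wm.py <<'E'
import sys
from h import *
# wrist measure: wm.py name z
im,cam,o=shot("wrist"); cv2.imwrite(f"pics/{sys.argv[1]}.png",im); np.savez(f"pics/{sys.argv[1]}.npz",im=im,f=cam[0],cx=cam[1],cy=cam[2],M=cam[3])
print(o["time"],o["tool_pos"].round(1),np.degrees(o["tcp_rot"]).round(1),"below TCP px",proj(cam,[[*o["tool_pos"][:2],float(sys.argv[2])]]).round(0))
E
python3 wm.py w1 42
```

```text
time: 0.92
tool_pos: [326.3, 266.9, 186.6]
tcp_rot: [3.141, 0.0, 2.204]
contact_force: [1.0, 0.3, -0.8]
grip_width: 91.7
finger_force: 0.0
time: 1.55
tool_pos: [444.8, 52.3, 146.6]
tcp_rot: [3.141, -0.0, 1.673]
contact_force: [0.7, 0.1, -0.3]
grip_width: 91.8
finger_force: 0.0
time: 1.92
tool_pos: [467.2, 11.4, 138.6]
tcp_rot: [-3.141, -0.001, 1.571]
contact_force: [0.7, 1.0, -0.8]
grip_width: 91.6
finger_force: 0.0
1.925 [467.2  11.4 138.6] [-180.   -0.   90.] below TCP px [[276. 206.]]
```

View pics/w1.png

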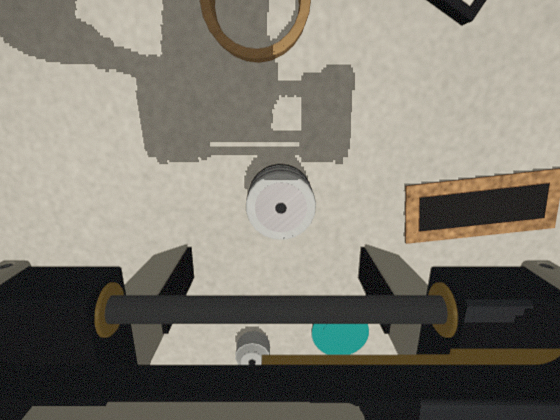

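The weight's top is a disc centred at (281,208) with radius about 34 px, almost directly under the TCP at (276,206). The brush pad is at (485,205).

```bash
cat > at.py <<'E'
import sys
from h import *
# at.py name z u v [u v ...]
d=np.load(f"pics/{sys.argv[1]}.npz"); cam=(float(d["f"]),float(d["cx"]),float(d["cy"]),d["M"])
print(bp(cam,np.array(sys.argv[3:],float).reshape(-1,2),float(sys.argv[2])).round(1))
E
python3 at.py w1 42 281 208 247 207 315 207 281 240
python3 - <<'E'
from h import *
d=np.load("pics/w1.npz"); cam=(float(d["f"]),float(d["cx"]),float(d["cy"]),d["M"]); im=d["im"]
print(blob(im.max(2)<75,(485,205),cam,4)); print(blob(im[:220].min(2)>170,(281,208),cam,42))
print(im[208,265],im[200,350])
E
python3 plan.py 469 11 8 90
```

```text
[[471.3   9.6  42. ]
 [442.6  10.4  42. ]
 [499.9  10.5  42. ]
 [471.4 -19.8  42. ]]
(array([482.9, 207. ]), array([666.7,  -2.3]), array([121.,  35.]), 6.7)
(array([254.3, 144. ]), array([450.,  63.]), array([69. ,  1.6]), 0.0)
[179 183 189] [176 189 195]
[-0.0003, 0.0006, 0.0436, -0.0, -0.0, 0.0],
[-0.0003, 0.0006, 0.0436, -0.0, -0.0, 0.0],
[-0.0003, 0.0006, 0.0436, -0.0, -0.0, 0.0],
time 1.98 [467.1  11.9 138.8] [-180.    -0.    90.1] total mm [   1.9   -0.9 -130.8]
```

```bash
python3 -m crank '[[-0.001,0.002,0.045,0,0,0],[-0.001,0.002,0.04,0,0,0],[0,0,0.03,0,0,0],[0,0,0.015,0,0,0],[0,0,0,0,0,0]]' 100
python3 -m crank '[[0,0,0,0,0,0],[0,0,0,0,0,0],[0,0,0,0,0,0],[0,0,0,0,0,0],[0,0,0,0,0,0]]' 0
python3 -m crank '[[0,0,-0.02,0,0,0],[0,0,-0.04,0,0,0],[0,0,-0.02,0,0,0]]'
python3 plan.py 511 -399 88 90
```

```text
time: 2.6
tool_pos: [470.7, 10.4, 8.2]
tcp_rot: [-3.139, -0.0, 1.573]
contact_force: [0.3, 0.3, 0.1]
grip_width: 91.8
finger_force: 0.0
time: 3.22
tool_pos: [471.7, 9.1, 9.1]
tcp_rot: [3.142, -0.0, 1.571]
contact_force: [-0.9, 0.6, 5.6]
grip_width: 59.6
finger_force: 30.0
time: 3.6
tool_pos: [471.9, 9.0, 89.8]
tcp_rot: [3.141, 0.0, 1.571]
contact_force: [0.7, 0.1, -5.3]
grip_width: 59.2
finger_force: 30.0
[-0.0453, 0.0043, 0.0002, 0.0, 0.0, -0.0],
[-0.0453, 0.0043, 0.0002, 0.0, 0.0, -0.0],
[-0.0453, 0.0043, 0.0002, 0.0, 0.0, -0.0],
[-0.0453, 0.0043, 0.0002, 0.0, 0.0, -0.0],
[-0.0453, 0.0043, 0.0002, 0.0, 0.0, -0.0],
[-0.0453, 0.0043, 0.0002, 0.0, 0.0, -0.0],
[-0.0453, 0.0043, 0.0002, 0.0, 0.0, -0.0],
[-0.0453, 0.0043, 0.0002, 0.0, 0.0, -0.0],
[-0.0453, 0.0043, 0.0002, 0.0, 0.0, -0.0],
time 3.6 [471.9   9.   89.8] [180.   0.  90.] total mm [  39.1 -408.    -1.8]
```

```bash
python3 -m crank '[[-0.03,0.004,-0.005,0,0,0],[-0.05,0.004,-0.01,0,0,0],[-0.05,0.004,-0.01,0,0,0],[-0.05,0.004,-0.01,0,0,0],[-0.05,0.004,-0.01,0,0,0]]'
python3 -m crank '[[-0.05,0.004,0,0,0,0],[-0.05,0.004,0,0,0,0],[-0.05,0.004,0,0,0,0],[-0.05,0.004,0,0,0,0],[-0.03,0.003,0,0,0,0]]'
python3 -m crank '[[-0.02,0,0,0,0,0],[0,0,0,0,0,0],[0,0,0,0,0,0]]'
python3 wm.py w2 42
python3 - <<'E'
from h import *
d=np.load("pics/w2.npz"); cam=(float(d["f"]),float(d["cx"]),float(d["cy"]),d["M"]); im=d["im"]
s=proj(cam,[[511,-399,4]])[0]; print(s,blob(im.max(2)<75,s,cam,4))
E
```

```text
time: 4.22
tool_pos: [491.1, -222.2, 133.1]
tcp_rot: [-3.14, -0.001, 1.57]
contact_force: [0.7, -0.5, -5.3]
grip_width: 59.4
finger_force: 30.0
time: 4.85
tool_pos: [509.7, -453.1, 131.9]
tcp_rot: [-3.14, -0.001, 1.569]
contact_force: [-0.1, 0.7, -4.6]
grip_width: 59.4
finger_force: 30.0
time: 5.22
tool_pos: [510.4, -469.8, 132.5]
tcp_rot: [-3.14, -0.002, 1.571]
contact_force: [0.5, -0.0, -4.7]
grip_width: 59.4
finger_force: 30.0
5.225 [ 510.4 -469.8  132.5] [-1.799e+02 -1.000e-01  9.000e+01] below TCP px [[276. 208.]]
[277.00349074 117.39953975] (array([276.5, 117.6]), array([ 510.8, -400.2]), array([60.7, 61.3]), 44.7)
```

View pics/w2.png

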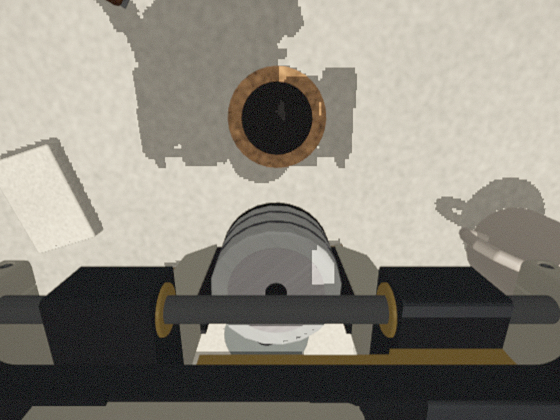

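The pad's inlay is at (276,118), at (510.8,-400.2) in world mm. The held weight's centre hole is at (276,291).

```bash
python3 at.py w2 165 276 291 214 283 341 283 276 345; python3 plan.py 511 -400 50 90
```

```text
[[ 510.5 -468.9  165. ]
 [ 482.5 -464.8  165. ]
 [ 539.8 -464.7  165. ]
 [ 510.5 -498.9  165. ]]
[0.0232, 0.0002, 0.0277, -0.0, -0.001, 0.0],
[0.0232, 0.0001, 0.0277, -0.0, -0.001, 0.0],
[0.0232, 0.0001, 0.0277, -0.0, -0.001, 0.0],
time 5.28 [ 510.7 -469.7  133. ] [-1.799e+02 -1.000e-01  9.000e+01] total mm [  0.3  69.7 -83. ]
```

```bash
python3 -m crank '[[0.023,0,0.025,0,0,0],[0.023,0,0.03,0,0,0],[0.0227,0,0.03,0,0,0],[0,0,0.02,0,0,0],[0,0,0.01,0,0,0]]'
python3 -m crank '[[0,0,0.004,0,0,0],[0,0,0,0,0,0],[0,0,0,0,0,0]]'
```

```text
time: 5.9
tool_pos: [510.7, -400.7, 17.9]
tcp_rot: [-3.141, -0.001, 1.572]
contact_force: [-0.1, 0.0, -4.2]
grip_width: 59.7
finger_force: 30.0
time: 6.28
tool_pos: [511.1, -402.8, 15.6]
tcp_rot: [3.14, 0.001, 1.57]
contact_force: [-0.2, -0.3, -4.8]
grip_width: 59.8
finger_force: 30.0
```

```bash
python3 -m crank '[[0.001,0,0.002,0,0,0],[0,0,0,0,0,0]]'; python3 -m crank '[[0,0,0.001,0,0,0],[0,0,0,0,0,0]]'
```

```text
time: 6.52
tool_pos: [511.0, -401.5, 13.2]
tcp_rot: [3.141, 0.001, 1.571]
contact_force: [-0.0, -0.6, -2.2]
grip_width: 59.6
finger_force: 30.0
time: 6.78
tool_pos: [511.0, -401.6, 13.2]
tcp_rot: [3.141, 0.001, 1.571]
contact_force: [-1.9, 1.5, 4.7]
grip_width: 59.5
finger_force: 30.0
```

Now it touches. I'll release, rise, step back and check.

```bash
python3 -m crank '[[0,0,0,0,0,0],[0,0,0,0,0,0],[0,0,0,0,0,0],[0,0,0,0,0,0]]' 100
python3 -m crank '[[0,0,-0.03,0,0,0],[0,0,-0.05,0,0,0],[0,0,-0.05,0,0,0],[0,0,0,0,0,0],[0,0,0,0,0,0]]'
python3 wm.py w3 46
python3 - <<'E'
import cv2; im=cv2.imread("pics/w3.png"); cv2.imwrite("pics/w3c.png",cv2.resize(im[120:290,190:370],None,fx=3,fy=3,interpolation=2))
E
```

```text
time: 7.28
tool_pos: [510.8, -401.2, 11.6]
tcp_rot: [3.142, -0.0, 1.571]
contact_force: [0.3, 0.2, 0.4]
grip_width: 90.7
finger_force: 0.0
time: 7.9
tool_pos: [510.4, -400.9, 141.1]
tcp_rot: [-3.141, -0.001, 1.571]
contact_force: [-0.0, 1.2, -0.2]
grip_width: 91.7
finger_force: 0.0
7.9 [ 510.4 -400.9  141.1] [-180.   -0.   90.] below TCP px [[276. 206.]]
```

View pics/w3c.png

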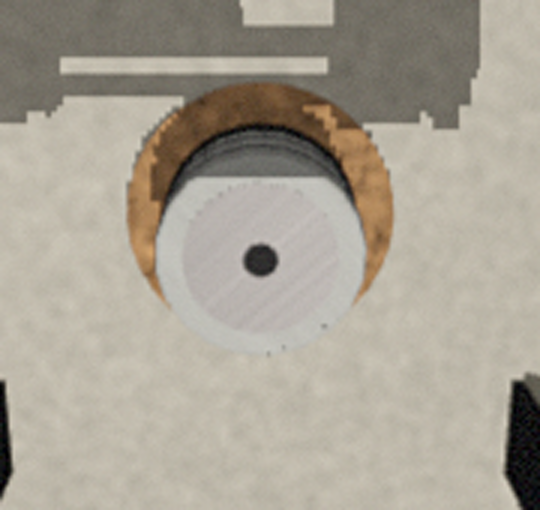

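The weight is centred: its hole is at about (277,207), at (510.7,-401.2), 1 mm off the pad centre. Next is the adapter.

```bash
python3 plan.py 442 -166 120 0
```

```text
[0.0235, -0.0068, 0.0021, -0.0, -0.0, 0.157],
[0.0221, -0.0104, 0.0021, -0.0, -0.0, 0.157],
[0.0202, -0.0137, 0.0021, -0.0, -0.0, 0.157],
[0.0178, -0.0167, 0.0021, -0.0, -0.0, 0.157],
[0.015, -0.0193, 0.0021, -0.0, -0.0, 0.157],
[0.0118, -0.0214, 0.0021, -0.0, -0.0, 0.157],
[0.0083, -0.023, 0.0021, -0.0, -0.0, 0.157],
[0.0046, -0.024, 0.002, -0.0, -0.0, 0.157],
[0.0008, -0.0244, 0.002, -0.0, -0.0, 0.157],
[-0.0031, -0.0242, 0.002, -0.0, -0.0, 0.157],
time 7.95 [ 510.2 -400.6  140.2] [-1.799e+02 -1.000e-01  9.000e+01] total mm [-68.2 234.6 -20.2]
```

```bash
python3 -m crank '[[0.0235,-0.007,0.002,0,0,0.157],[0.022,-0.0105,0.002,0,0,0.157],[0.02,-0.0135,0.002,0,0,0.157],[0.018,-0.0165,0.002,0,0,0.157],[0.015,-0.0195,0.002,0,0,0.157]]'
python3 -m crank '[[0.012,-0.0215,0.002,0,0,0.157],[0.008,-0.023,0.002,0,0,0.157],[0.0045,-0.024,0.002,0,0,0.157],[0.001,-0.0245,0.002,0,0,0.157],[-0.003,-0.024,0.002,0,0,0.157]]'
python3 -m crank '[[0,0,0,0,0,0],[0,0,0,0,0,0]]'
python3 wm.py a1 26
python3 - <<'E'
from h import *
d=np.load("pics/a1.npz"); cam=(float(d["f"]),float(d["cx"]),float(d["cy"]),d["M"]); im=d["im"]
s=proj(cam,[[641,-212,4]])[0]; print(s,blob(im.max(2)<75,s,cam,4) if 0<s[1]<420 else "")
E
```

```text
time: 8.57
tool_pos: [475.6, -282.7, 129.8]
tcp_rot: [-3.138, 0.0, 0.781]
contact_force: [1.5, 0.9, -0.1]
grip_width: 91.9
finger_force: 0.0
time: 9.2
tool_pos: [441.4, -165.5, 120.2]
tcp_rot: [-3.14, 0.003, -0.005]
contact_force: [0.3, 0.2, -0.4]
grip_width: 91.9
finger_force: 0.0
time: 9.45
tool_pos: [442.7, -167.2, 121.2]
tcp_rot: [-3.141, 0.001, 0.003]
contact_force: [0.5, -0.6, 0.2]
grip_width: 91.8
finger_force: 0.0
9.45 [ 442.7 -167.2  121.2] [-180.     0.     0.2] below TCP px [[274. 207.]]
[337.55654941 -66.32253093]
```

View pics/a1.png

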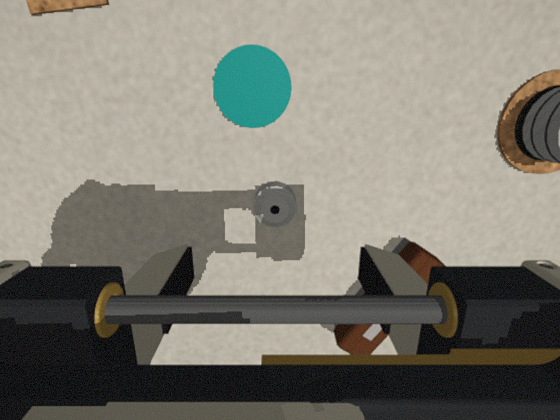

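The adapter's hole is at (275,209), almost under the TCP at (274,207). The brush end is at (405,245), so I'll check that the finger clears it.

```bash
python3 at.py a1 26 275 209; python3 at.py a1 38 440 258 392 240 410 248
```

```text
[[ 441.3 -168.    26. ]]
[[ 402.3 -307.3   38. ]
 [ 418.7 -264.9   38. ]
 [ 411.4 -280.8   38. ]]
```

```bash
python3 -m crank '[[-0.001,0.001,0.045,0,0,0],[0,0,0.04,0,0,0],[0,0,0.023,0,0,0],[0,0,0.009,0,0,0],[0,0,0,0,0,0]]' 100
python3 -m crank '[[0,0,0,0,0,0],[0,0,0,0,0,0],[0,0,0,0,0,0],[0,0,0,0,0,0],[0,0,0,0,0,0]]' 0
python3 -m crank '[[0,0,0,0,0,0],[0,0,-0.03,0,0,0],[0,0,-0.05,0,0,0],[0,0,-0.04,0,0,0],[0,0,0,0,0,0]]'
python3 plan.py 580 -212 120 0
```

```text
time: 10.12
tool_pos: [441.7, -168.2, 4.5]
tcp_rot: [-3.141, 0.0, 0.001]
contact_force: [-0.3, -0.0, 0.2]
grip_width: 91.6
finger_force: 0.0
time: 10.75
tool_pos: [441.6, -167.8, 4.8]
tcp_rot: [3.142, -0.0, 0.001]
contact_force: [-0.7, -0.8, 0.3]
grip_width: 46.3
finger_force: 0.0
time: 11.38
tool_pos: [443.2, -168.6, 127.4]
tcp_rot: [3.138, -0.006, 0.001]
contact_force: [-0.2, 1.1, -0.3]
grip_width: 37.0
finger_force: 30.0
[0.0456, 0.0145, 0.0028, 0.001, -0.002, 0.0],
[0.0456, 0.0145, 0.0027, 0.001, -0.002, 0.0],
[0.0456, 0.0145, 0.0026, 0.001, -0.002, 0.0],
time 11.38 [ 443.2 -168.6  127.4] [ 1.798e+02 -3.000e-01  1.000e-01] total mm [136.8 -43.4  -7.4]
```

```bash
python3 -m crank '[[0.035,0.0145,0.003,0,0,0],[0.045,0.0145,0.003,0,0,0],[0.035,0.0145,0.002,0,0,0],[0.015,0,0,0,0,0],[0,0,0,0,0,0]]'
python3 -m crank '[[0,0,0,0,0,0]]'
python3 wm.py a2 26
python3 - <<'E'
from h import *
d=np.load("pics/a2.npz"); cam=(float(d["f"]),float(d["cx"]),float(d["cy"]),d["M"]); im=d["im"]
s=proj(cam,[[641,-212,4]])[0]; print(s,blob(im.max(2)<75,s,cam,4))
E
```

```text
time: 12.0
tool_pos: [571.4, -210.8, 114.4]
tcp_rot: [-3.14, 0.003, 0.001]
contact_force: [-0.0, 0.2, -1.0]
grip_width: 37.2
finger_force: 30.0
time: 12.12
tool_pos: [570.4, -210.7, 115.6]
tcp_rot: [-3.14, 0.002, 0.001]
contact_force: [0.3, -0.1, -1.3]
grip_width: 37.1
finger_force: 30.0
12.125 [ 570.4 -210.7  115.6] [-1.799e+02  1.000e-01  1.000e-01] below TCP px [[274. 209.]]
[275.70441769 119.26758437] (array([278. , 118.9]), array([ 640.8, -213.9]), array([38. , 37.9]), 0.1)
```

View pics/a2.png

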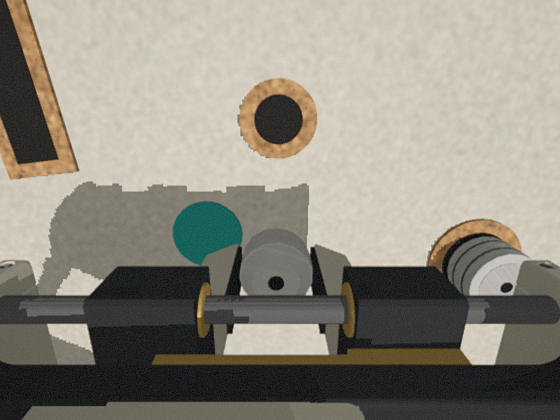

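The adapter pad's inlay is at (278,119), at (640.8,-213.9). The held adapter's hole is at (276,284).

```bash
python3 at.py a2 137 276 284; python3 plan.py 641 -213.5 30 0
```

```text
[[ 569.5 -212.3  137. ]]
[0.0235, 0.0009, 0.0286, -0.0, 0.001, 0.0],
[0.0235, 0.0009, 0.0287, -0.0, 0.001, 0.0],
[0.0235, 0.0009, 0.0287, -0.0, 0.001, 0.0],
time 12.18 [ 570.6 -210.8  116. ] [-1.8e+02  1.0e-01  0.0e+00] total mm [ 70.4  -2.7 -86. ]
```

```bash
python3 -m crank '[[0.024,0.0006,0.025,0,0,0],[0.024,0.0005,0.035,0,0,0],[0.0233,0.0005,0.03,0,0,0],[0,0,0.012,0,0,0],[0,0,0.003,0,0,0]]'
python3 -m crank '[[0,0,0,0,0,0]]'
python3 -m crank '[[0,0,0.001,0,0,0],[0,0,0,0,0,0]]'
```

```text
time: 12.8
tool_pos: [641.6, -212.5, 11.2]
tcp_rot: [-3.141, 0.002, 0.001]
contact_force: [0.0, 0.9, -0.7]
grip_width: 37.5
finger_force: 30.0
time: 12.92
tool_pos: [642.7, -213.0, 12.9]
tcp_rot: [3.141, -0.001, 0.0]
contact_force: [0.3, 0.2, -0.7]
grip_width: 37.3
finger_force: 30.0
time: 13.18
tool_pos: [643.1, -212.9, 11.7]
tcp_rot: [3.141, -0.001, 0.001]
contact_force: [0.1, 0.0, -0.5]
grip_width: 37.4
finger_force: 30.0
```

```bash
for i in 1 2; do :; done; python3 -m crank '[[0,0,0.0015,0,0,0],[0,0,0,0,0,0]]' | egrep 'tool|contact'
python3 -m crank '[[0,0,0.001,0,0,0],[0,0,0,0,0,0]]'| egrep 'tool|contact'
```

```text
tool_pos: [642.8, -212.7, 9.1]
contact_force: [0.5, 0.4, -0.4]
tool_pos: [643.0, -212.7, 8.7]
contact_force: [-1.5, 1.2, 4.7]
```

```bash
python3 -m crank '[[-0.001,0,-0.0005,0,0,0],[0,0,0,0,0,0]]'| egrep 'tool|contact'
python3 -m crank '[[0,0,0,0,0,0],[0,0,0,0,0,0],[0,0,0,0,0,0],[0,0,0,0,0,0]]' 100
python3 -m crank '[[0,0,-0.03,0,0,0],[0,0,-0.05,0,0,0],[0,0,-0.03,0,0,0],[0,0,0,0,0,0],[0,0,0,0,0,0]]'
python3 wm.py a3 30
python3 - <<'E'
import cv2; im=cv2.imread("pics/a3.png"); cv2.imwrite("pics/a3c.png",cv2.resize(im[120:290,190:370],None,fx=3,fy=3,interpolation=2))
E
```

```text
tool_pos: [642.1, -212.7, 8.8]
contact_force: [-0.1, 0.5, 2.2]
time: 14.42
tool_pos: [641.9, -212.7, 8.6]
tcp_rot: [-3.141, 0.0, 0.001]
contact_force: [-0.1, 0.7, 0.6]
grip_width: 73.0
finger_force: 0.0
time: 15.05
tool_pos: [641.3, -212.4, 117.5]
tcp_rot: [-3.141, 0.002, 0.001]
contact_force: [-0.8, 0.1, -0.5]
grip_width: 91.7
finger_force: 0.0
15.05 [ 641.3 -212.4  117.5] [-1.8e+02  1.0e-01  0.0e+00] below TCP px [[274. 210.]]
```

View pics/a3c.png

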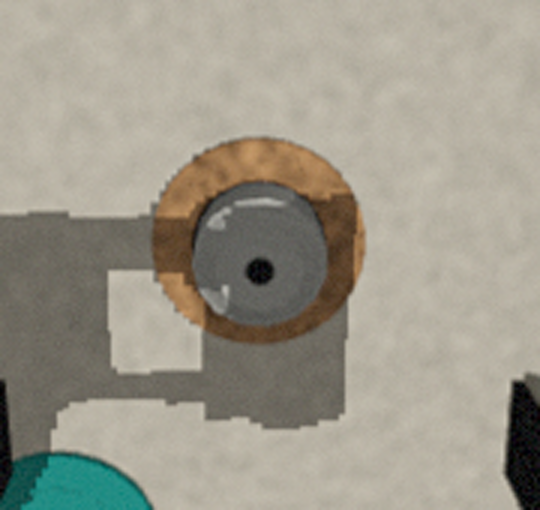

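```bash
python3 at.py a3 30 276.7 210.3; python3 at.py a3 4 276.3 200.2; python3 plan.py 420 240 150 0; python3 plan.py 381 310 130 61.6
```

```text
[[ 641.3 -214.6   30. ]]
[[ 641.9 -214.3    4. ]]
[-0.0201, -0.0411, -0.0029, -0.0, 0.0, 0.0],
[-0.0201, -0.0411, -0.0029, -0.0, 0.0, 0.0],
[-0.0201, -0.0411, -0.0029, -0.0, 0.0, 0.0],
[-0.0201, -0.0411, -0.0029, -0.0, 0.0, 0.0],
[-0.0201, -0.0411, -0.0029, -0.0, 0.0, 0.0],
[-0.0201, -0.0411, -0.0029, -0.0, 0.0, 0.0],
[-0.0201, -0.0411, -0.003, -0.0, 0.0, 0.0],
[-0.0201, -0.0411, -0.003, -0.0, 0.0, 0.0],
[-0.0201, -0.0411, -0.003, -0.0, 0.0, 0.0],
[-0.0201, -0.0411, -0.003, -0.0, 0.0, 0.0],
[-0.0201, -0.0411, -0.003, -0.0, 0.0, 0.0],
time 15.1 [ 641.  -212.4  116.9] [-179.9    0.2    0. ] total mm [-221.   452.4   33.1]
[-0.0216, -0.0435, -0.001, -0.0, 0.0, -0.09],
[-0.0177, -0.0453, -0.001, -0.0, 0.0, -0.09],
[-0.0135, -0.0467, -0.001, -0.0, 0.0, -0.09],
[-0.0093, -0.0477, -0.001, -0.0, 0.0, -0.09],
[-0.005, -0.0484, -0.001, -0.0, 0.0, -0.09],
[-0.0007, -0.0486, -0.001, -0.0, 0.0, -0.09],
[0.0037, -0.0485, -0.001, -0.0, 0.0, -0.09],
[0.008, -0.048, -0.0011, -0.0, 0.0, -0.09],
[0.0123, -0.0471, -0.0011, -0.0, 0.0, -0.09],
[0.0164, -0.0458, -0.0011, -0.0, 0.0, -0.09],
[0.0205, -0.0441, -0.0011, -0.0, 0.0, -0.09],
[0.0243, -0.0421, -0.0011, -0.0, 0.0, -0.09],
time 15.1 [ 641.  -212.4  116.9] [-179.9    0.2    0. ] total mm [-260.   522.4   13.1]
```

The adapter is within about 1 mm of its pad centre. Next is the case.

```bash
python3 -m crank '[[-0.0215,-0.0435,-0.001,0,0,-0.09],[-0.0175,-0.0455,-0.001,0,0,-0.09],[-0.0135,-0.0465,-0.001,0,0,-0.09],[-0.0095,-0.0475,-0.001,0,0,-0.09],[-0.005,-0.0485,-0.001,0,0,-0.09]]'|grep pos
python3 -m crank '[[-0.0005,-0.0485,-0.001,0,0,-0.09],[0.0035,-0.0485,-0.001,0,0,-0.09],[0.008,-0.048,-0.001,0,0,-0.09],[0.0125,-0.047,-0.001,0,0,-0.09],[0.0165,-0.046,-0.001,0,0,-0.09]]'|grep pos
python3 -m crank '[[0.0205,-0.044,-0.001,0,0,-0.09],[0.0245,-0.042,-0.001,0,0,-0.09],[0,0,0,0,0,0],[0,0,0,0,0,0]]'
python3 wm.py c1 36
```

```text
tool_pos: [531.9, 6.0, 122.2]
tool_pos: [423.0, 223.2, 127.5]
time: 16.85
tool_pos: [380.7, 308.5, 129.8]
tcp_rot: [-3.141, 0.002, 1.081]
contact_force: [-0.5, -0.5, 0.4]
grip_width: 91.7
finger_force: 0.0
16.85 [380.7 308.5 129.8] [-1.80e+02  1.00e-01  6.19e+01] below TCP px [[275. 207.]]
```

View pics/c1.png

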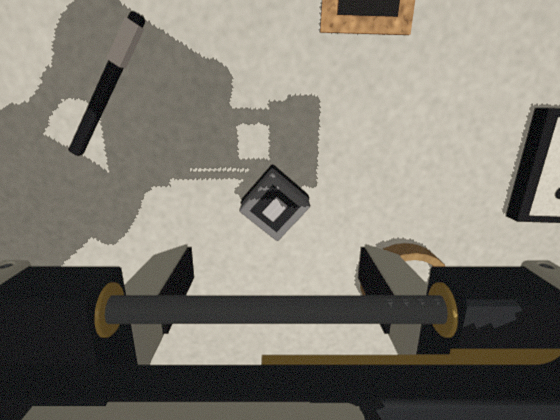

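The case top shows as a diamond with corners (241,207), (277,240) and (309,202). The ring is at about (400,255). The case pad is ahead at (367,10).

```bash
python3 - <<'E'
from h import *
d=np.load("pics/c1.npz"); cam=(float(d["f"]),float(d["cx"]),float(d["cy"]),d["M"]); im=d["im"]
c=bp(cam,[(241,207),(277,240),(309,202)],36)[:,:2]
e=np.diff(c,axis=0); print(c.round(1),np.linalg.norm(e,axis=1),np.degrees(np.arctan2(e[:,1],e[:,0])), "mid",c[[0,2]].mean(0))
print("white square", bp(cam,[(274,210)],36))
E
python3 at.py c1 0 400 245 365 285; for y in 106 16; do python3 plan.py 381 308 60 $y|tail -1;done
```

```text
[[355.3 321.7]
 [367.7 281.1]
 [407.3 298.9]] [42.46994517 43.41959878] [-72.99279783  24.29974159] mid [381.2939588  310.29372552]
white square [[378.34932945 306.39212969  36.        ]]
[[465.3 204.7   0. ]
 [416.8 179.    0. ]]
time 16.9 [381.1 308.1 130. ] [-1.80e+02  1.00e-01  6.19e+01] total mm [ -0.1  -0.1 -70. ]
time 16.9 [381.1 308.1 130. ] [-1.80e+02  1.00e-01  6.19e+01] total mm [ -0.1  -0.1 -70. ]
```

```bash
python3 -m crank '[[0,0,0.01,0,0,0.144],[0,0,0.01,0,0,0.144],[0,0,0.01,0,0,0.144],[0,0,0.01,0,0,0.144],[0,0,0.01,0,0,0.144]]'|grep -E "pos|rot"
python3 -m crank '[[0,0,0,0,0,0],[0,0,0,0,0,0]]'|grep -E "pos|rot"
python3 - <<'E'
from h import *
im,cam,o=shot("wrist"); cv2.imwrite("pics/c2.png",im)
np.savez("pics/c2.npz",im=im,f=cam[0],cx=cam[1],cy=cam[2],M=cam[3])
cv2.imwrite("pics/c2c.png",cv2.resize(im[130:300,190:370],None,fx=3,fy=3,interpolation=2))
E
```

```text
tool_pos: [381.8, 307.6, 80.1]
tcp_rot: [3.141, 0.0, 0.353]
tool_pos: [381.6, 308.5, 80.9]
tcp_rot: [-3.142, -0.0, 0.362]
```

View pics/c2c.png

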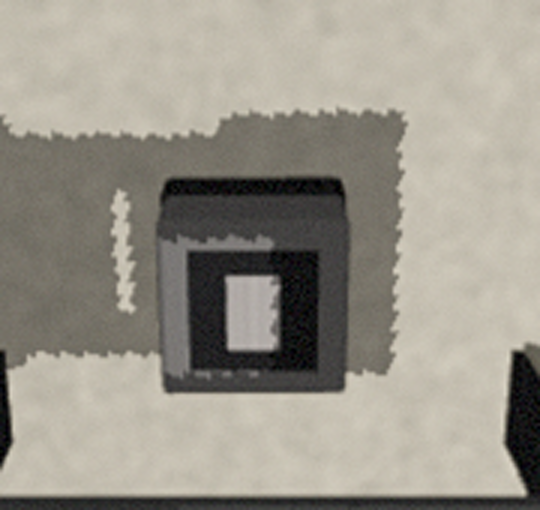

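The case is square to the gripper. Its top centre is at (254,311) in the crop, which is (274.6,233.7) in the full image.

```bash
python3 at.py c2 36 274.6 233.7 243.3 260.6 305.6 260.6; python3 plan.py 381 308.5 8 20.7 4|tail -1
```

```text
[[379.1 307.   36. ]
 [351.8 320.5  36. ]
 [367.5 279.   36. ]]
time 17.82 [381.6 308.7  81.1] [-180.    -0.    20.7] total mm [ -0.6  -0.2 -73.1]
```

```bash
python3 -m crank '[[-0.0015,0.0005,0.03,0,0,0],[-0.0015,0,0.028,0,0,0],[0,0,0.015,0,0,0],[0,0,0,0,0,0]]' 100|grep -E "pos|force"
python3 -m crank '[[0,0,0,0,0,0],[0,0,0,0,0,0],[0,0,0,0,0,0],[0,0,0,0,0,0],[0,0,0,0,0,0]]' 0|grep -E "pos|force|wid"
python3 -m crank '[[0,0,0,0,0,0],[0,0,-0.03,0,0,0],[0,0,-0.05,0,0,0],[0,0,-0.03,0,0,0],[0,0,0,0,0,0]]'
python3 plan.py 491 367 118 61.6
```

```text
tool_pos: [378.3, 307.3, 7.3]
contact_force: [-0.1, -1.4, -0.3]
finger_force: 0.0
tool_pos: [378.5, 307.6, 7.8]
contact_force: [-0.7, 1.9, 0.6]
grip_width: 46.2
finger_force: 0.5
time: 19.58
tool_pos: [379.6, 308.2, 119.7]
tcp_rot: [-3.141, -0.005, 0.361]
contact_force: [-0.6, -0.2, -1.0]
grip_width: 45.6
finger_force: 30.0
[0.025, -0.0031, 0.0005, 0.0, -0.001, -0.143],
[0.0252, 0.0005, 0.0004, 0.0, -0.001, -0.143],
[0.0249, 0.004, 0.0004, 0.0, -0.001, -0.143],
[0.024, 0.0075, 0.0004, 0.0, -0.001, -0.143],
[0.0227, 0.0109, 0.0004, 0.0, -0.001, -0.143],
time 19.57 [379.6 308.2 119.7] [-180.    -0.3   20.7] total mm [111.4  58.8  -1.7]
```

Now to a point 70 mm short of the case pad along tool x.

```bash
python3 -m crank '[[0.025,-0.003,0.0005,0,0,-0.143],[0.025,0.0005,0.0005,0,0,-0.143],[0.025,0.004,0.0005,0,0,-0.143],[0.024,0.0075,0.0005,0,0,-0.143],[0.0225,0.011,0.0005,0,0,-0.143]]'
python3 -m crank '[[0,0,0,0,0,0],[0,0,0,0,0,0]]'|grep rot
python3 wm.py c3 36
python3 - <<'E'
from h import *
d=np.load("pics/c3.npz"); cam=(float(d["f"]),float(d["cx"]),float(d["cy"]),d["M"]); im=d["im"]
s=proj(cam,[[525.3,428.5,4]])[0]; print(s,blob(im.max(2)<75,s,cam,4))
E
```

```text
time: 20.2
tool_pos: [489.6, 365.8, 112.9]
tcp_rot: [-3.14, 0.003, 1.08]
contact_force: [-0.4, 0.2, -0.9]
grip_width: 45.3
finger_force: 30.0
tcp_rot: [-3.14, 0.003, 1.074]
20.45 [488.4 365.3 113.7] [-179.9    0.2   61.5] below TCP px [[275. 213.]]
[278.25217253 114.61260307] (array([280.2, 117.1]), array([525.4, 425.3]), array([47.3, 47.7]), 60.4)
```

View pics/c3.png

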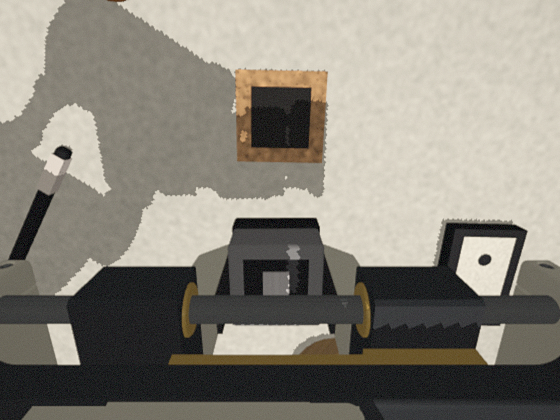

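The case pad's inlay is at (280,117), at (525.4,425.3) with yaw about 60.5°. The back edge of the held case's black square is at (277,260).

Run:
```python
from h import *
L=lambda n:(lambda d:((float(d["f"]),float(d["cx"]),float(d["cy"]),d["M"]),d["im"]))(np.load(f"pics/{n}.npz"))
c2,_=L("c2"); a=bp(c2,[(274.6,213.3),(274.6,233.7)],36)[:,:2]; print("edge->centre",np.linalg.norm(a[0]-a[1]))
c3,im=L("c3"); e=bp(c3,[(277,260)],142)[0,:2]; o=np.array([488.4,365.3]); y=np.radians(61.5); X=np.array([np.cos(y),np.sin(y)]);Y=np.array([np.sin(y),-np.cos(y)])
print("edge rel TCP tool",(e-o)@X,(e-o)@Y)
g=im.max(2)
for lo,hi in((60,75),(75,90)): print(blob(g<lo,(280,117),c3,4),blob(g<hi,(280,117),c3,4))
hsv=cv2.cvtColor(im,cv2.COLOR_BGR2HSV); m=(hsv[...,1]>75)&(hsv[...,0]<30); m[165:]=0
print("cork",blob(m,(280,117),c3,4))
p=np.array([525.4,425.3]); print("pad rel TCP tool",(p-o)@X,(p-o)@Y)
```

```text
edge->centre 14.940819572871213
edge rel TCP tool 14.63428663391789 1.1932560872548312
(array([280.2, 117.2]), array([525.3, 425.3]), array([46.8, 47.6]), 60.5) (array([280.2, 117.1]), array([525.4, 425.3]), array([47.3, 47.7]), 60.4)
(array([280.2, 117.1]), array([525.4, 425.3]), array([47.3, 47.7]), 60.4) (array([280.2, 117.3]), array([525.4, 425. ]), array([48.1, 47.8]), 60.1)
cork (array([279.8, 114. ]), array([525.3, 425.8]), array([72. , 72.1]), 60.5)
pad rel TCP tool 70.38390088932343 3.8867075529162136
```

```bash
python3 -m crank '[[0.022,0.001,0.02,0,0,0.006],[0.025,0.001,0.032,0,0,0.006],[0.0235,0.0006,0.03,0,0,0.006],[0,0,0.014,0,0,0],[0,0,0.003,0,0,0]]'
python3 -m crank '[[0,0,0,0,0,0],[0,0,0,0,0,0]]'
python3 -m crank '[[0,0,0.0015,0,0,0],[0,0,0,0,0,0]]'|grep -E "pos|contact"
```

```text
time: 21.12
tool_pos: [524.6, 425.5, 15.3]
tcp_rot: [-3.14, 0.003, 1.057]
contact_force: [-0.3, -0.1, -0.9]
grip_width: 45.6
finger_force: 30.0
time: 21.38
tool_pos: [526.4, 426.5, 17.8]
tcp_rot: [3.141, -0.002, 1.057]
contact_force: [-0.6, 0.2, -0.9]
grip_width: 45.4
finger_force: 30.0
tool_pos: [526.0, 426.5, 15.1]
contact_force: [-0.4, 0.7, -1.5]
```

```bash
python3 -m crank '[[-0.001,-0.001,0.0015,0,0,0],[0,0,0,0,0,0],[0,0,0,0,0,0]]'|grep -E "pos|contact"
python3 -m crank '[[0,0,0.001,0,0,0],[0,0,0,0,0,0]]'|grep -E "pos|contact"
python3 -m crank '[[0,0,0.001,0,0,0],[0,0,0,0,0,0]]'|grep -E "pos|contact"
```

```text
tool_pos: [524.5, 426.2, 13.2]
contact_force: [0.1, -0.4, -1.3]
tool_pos: [524.5, 426.1, 12.1]
contact_force: [0.0, -1.0, -0.8]
tool_pos: [524.6, 426.2, 11.9]
contact_force: [-1.1, -0.9, 3.9]
```

```bash
python3 -m crank '[[0,0,-0.0005,0,0,0],[0,0,0,0,0,0],[0,0,0,0,0,0],[0,0,0,0,0,0],[0,0,0,0,0,0]]' 100|grep -E "pos|wid"
python3 -m crank '[[0,0,-0.03,0,0,0],[0,0,-0.05,0,0,0],[0,0,-0.05,0,0,0],[0,0,0,0,0,0],[0,0,0,0,0,0]]'|grep pos
python3 wm.py c4 40
python3 - <<'E'
import cv2; im=cv2.imread("pics/c4.png"); cv2.imwrite("pics/c4c.png",cv2.resize(im[120:290,190:370],None,fx=3,fy=3,interpolation=2))
E
```

```text
tool_pos: [524.5, 426.2, 11.7]
grip_width: 89.4
tool_pos: [524.1, 425.9, 141.2]
23.75 [524.1 425.9 141.2] [-180.     0.    60.6] below TCP px [[275. 204.]]
```

View pics/c4c.png

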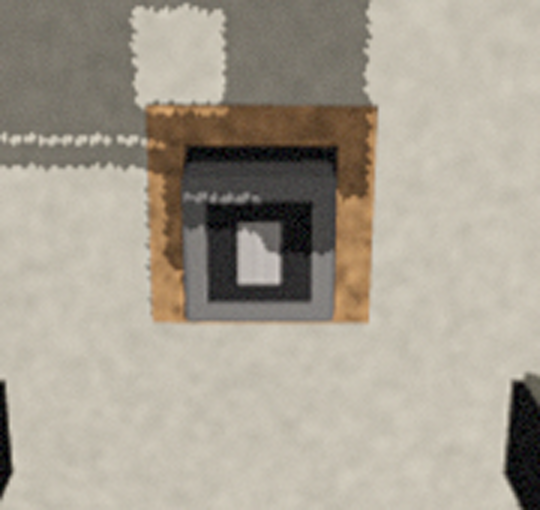

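```bash
python3 at.py c4 40 276.5 203.5
python3 - <<'E'
from h import *
d=np.load("pics/c4.npz"); cam=(float(d["f"]),float(d["cx"]),float(d["cy"]),d["M"])
k=np.array([(147,107),(377,107),(369,321),(155,321)])/3+[190,120]
P=bp(cam,k,4)[:,:2]; print(P.mean(0),P.round(1).tolist())
k=np.array([(207,200),(312,200),(312,301),(207,301)])/3+[190,120]
P=bp(cam,k,40)[:,:2]; e=np.roll(P,-1,0)-P; print(P.mean(0),np.degrees(np.arctan2(e[:,1],e[:,0])).round(1))
E
python3 plan.py 354 -268 130 0|tail -1
```

```text
[[525.3 425.8  40. ]]
[525.86152486 425.05973872] [[512.3, 473.6], [574.3, 438.6], [539.5, 376.5], [477.4, 411.5]]
[525.20163698 425.59062422] [ -29.4 -118.4  150.6   59.7]
time 23.8 [523.8 425.7 140.3] [-1.799e+02  1.000e-01  6.060e+01] total mm [-169.8 -693.7  -10.3]
```

The case is within 1 mm of its pad centre and aligned. Last is the brush.

```bash
python3 - <<'E'
from h import *
for n,s in(("scene",(163,183)),("side",(242,335))):
    im,cam,o=shot(n); h=cv2.cvtColor(im,cv2.COLOR_BGR2HSV)
    m=((h[...,1]>100)&(h[...,0]<20)&(h[...,2]<125)).astype(np.uint8); m=cv2.morphologyEx(m,3,np.ones((7,7)))
    print(n,blob(m,s,cam,30))
E
python3 plan.py 354 -268 130 50; python3 plan.py 354 -268 130 -30|tail -1
```

```text
scene (array([161.1, 180.5]), array([ 345.5, -272.5]), array([ 30. , 116.3]), 56.4)
side (array([241.4, 336.3]), array([ 350. , -271.4]), array([ 38.6, 122.6]), 56.7)
[-0.0458, 0.0128, 0.0008, -0.0, 0.0, 0.012],
[-0.0457, 0.0134, 0.0008, -0.0, 0.0, 0.012],
[-0.0455, 0.014, 0.0008, -0.0, 0.0, 0.012],
[-0.0453, 0.0145, 0.0007, -0.0, 0.0, 0.012],
[-0.0452, 0.0151, 0.0007, -0.0, 0.0, 0.012],
[-0.045, 0.0156, 0.0007, -0.0, 0.0, 0.012],
[-0.0448, 0.0162, 0.0007, -0.0, 0.0, 0.012],
[-0.0446, 0.0167, 0.0007, -0.0, 0.0, 0.012],
[-0.0444, 0.0173, 0.0007, -0.0, 0.0, 0.012],
[-0.0441, 0.0178, 0.0007, -0.0, 0.0, 0.012],
[-0.0439, 0.0184, 0.0007, -0.0, 0.0, 0.012],
[-0.0437, 0.0189, 0.0007, -0.0, 0.0, 0.012],
[-0.0435, 0.0195, 0.0007, -0.0, 0.0, 0.012],
[-0.0432, 0.02, 0.0007, -0.0, 0.0, 0.012],
[-0.043, 0.0205, 0.0007, -0.0, 0.0, 0.012],
time 23.9 [523.8 425.7 139.8] [-179.9    0.2   60.6] total mm [-169.8 -693.7   -9.8]
time 23.9 [523.8 425.7 139.8] [-179.9    0.2   60.6] total mm [-169.8 -693.7   -9.8]
```

```bash
python3 plan.py 353 -269 130 -33.5 15
```

```text
[-0.0459, 0.0128, 0.0008, 0.0, 0.0, 0.109],
[-0.0443, 0.0178, 0.0008, 0.0, 0.0, 0.109],
[-0.0421, 0.0225, 0.0007, 0.0, 0.0, 0.109],
[-0.0393, 0.0269, 0.0007, 0.0, 0.0, 0.109],
[-0.0362, 0.0311, 0.0007, 0.0, 0.0, 0.109],
[-0.0326, 0.0349, 0.0007, 0.0, 0.0, 0.109],
[-0.0285, 0.0382, 0.0007, 0.0, 0.0, 0.109],
[-0.0242, 0.0411, 0.0007, 0.0, 0.0, 0.109],
[-0.0196, 0.0435, 0.0007, 0.0, 0.0, 0.109],
[-0.0147, 0.0454, 0.0007, 0.0, 0.0, 0.109],
[-0.0097, 0.0467, 0.0007, 0.0, 0.0, 0.109],
[-0.0045, 0.0475, 0.0007, 0.0, 0.0, 0.109],
[0.0007, 0.0477, 0.0007, 0.0, 0.0, 0.109],
[0.0059, 0.0473, 0.0007, 0.0, 0.0, 0.109],
[0.0111, 0.0464, 0.0007, 0.0, 0.0, 0.109],
time 23.9 [523.8 425.7 139.8] [-179.9    0.2   60.6] total mm [-170.8 -694.7   -9.8]
```

```bash
python3 -m crank '[[-0.046,0.013,0.001,0,0,0.109],[-0.0445,0.018,0.001,0,0,0.109],[-0.042,0.0225,0.001,0,0,0.109],[-0.0395,0.027,0.001,0,0,0.109],[-0.036,0.031,0.001,0,0,0.109]]'|grep pos
python3 -m crank '[[-0.0325,0.035,0.001,0,0,0.109],[-0.0285,0.038,0.001,0,0,0.109],[-0.024,0.041,0.001,0,0,0.109],[-0.0195,0.0435,0.001,0,0,0.109],[-0.0145,0.0455,0,0,0,0.109]]'|grep pos
python3 -m crank '[[-0.0095,0.0465,0,0,0,0.109],[-0.0045,0.0475,0,0,0,0.109],[0.0005,0.0475,0,0,0,0.109],[0.006,0.0475,0,0,0,0.109],[0.011,0.0465,0,0,0,0.109]]'|grep pos
python3 -m crank '[[0,0,0,0,0,0],[0,0,0,0,0,0],[0,0,0,0,0,0]]'|grep -E "pos|rot"
python3 wm.py b1 38
python3 - <<'E'
from h import *
d=np.load("pics/b1.npz"); cam=(float(d["f"]),float(d["cx"]),float(d["cy"]),d["M"]); im=d["im"]
h=cv2.cvtColor(im,cv2.COLOR_BGR2HSV); m=((h[...,1]>100)&(h[...,0]<20)&(h[...,2]<140)).astype(np.uint8); m=cv2.morphologyEx(m,3,np.ones((15,15))); m[265:]=0
print(blob(m,(275,205),cam,38))
E
```

```text
tool_pos: [467.1, 192.6, 135.7]
tool_pos: [411.5, -38.7, 132.0]
tool_pos: [356.0, -270.4, 131.9]
tool_pos: [356.9, -267.9, 132.4]
tcp_rot: [-3.141, 0.001, -0.575]
26.15 [ 356.9 -267.9  132.4] [-1.8e+02  1.0e-01 -3.3e+01] below TCP px [[274. 209.]]
(array([282.1, 200.6]), array([ 355.5, -275.3]), array([ 32.4, 109.6]), 56.3)
```

View pics/b1.png

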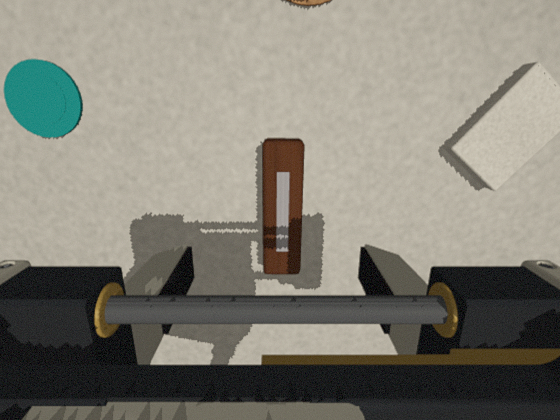

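The brush runs from (283,138) to (282,273), lengthwise along tool x. Its label is centred at about (283,211).

```bash
python3 at.py b1 38 283 211
python3 - <<'E'
from h import *
d=np.load("pics/b1.npz"); cam=(float(d["f"]),float(d["cx"]),float(d["cy"]),d["M"]); im=d["im"]
h=cv2.cvtColor(im,cv2.COLOR_BGR2HSV); m=((h[...,1]>100)&(h[...,0]<20)&(h[...,2]<140)).astype(np.uint8); m=cv2.morphologyEx(m,3,np.ones((15,15))); m[285:]=0
b=blob(m,(282,205),cam,38); print(b)
y=np.radians(-33); X=np.array([np.cos(y),np.sin(y)]);Y=np.array([np.sin(y),-np.cos(y)])
for c in (b[1],bp(cam,[(283,211)],38)[0,:2]): r=c-np.array([356.9,-267.9]); print("rel",r@X,r@Y)
E
```

```text
[[ 351.2 -273.1   38. ]]
(array([282. , 204.8]), array([ 351.8, -272.8]), array([ 32.4, 118.6]), 56.3)
rel -1.608488624947983 6.887144861509226
rel -1.9596472944715018 7.502835274195559
```

```bash
python3 -m crank '[[-0.001,0.003,0.045,0,0,0.012],[-0.001,0.003,0.043,0,0,0],[0,0,0.025,0,0,0],[0,0,0.012,0,0,0],[0,0,0,0,0,0]]' 100|grep -E "pos|contact"
python3 -m crank '[[0,0,0,0,0,0],[0,0,0,0,0,0],[0,0,0,0,0,0],[0,0,0,0,0,0],[0,0,0,0,0,0]]' 0|grep -E "pos|force|wid"
python3 -m crank '[[0,0,0,0,0,0],[0,0,0,0,0,0],[0,0,0,0,0,0]]'|grep -E "pos|force|wid|rot"
python3 -m crank '[[0,0,-0.03,0,0,0],[0,0,-0.05,0,0,0],[0,0,-0.03,0,0,0],[0,0,0,0,0,0]]'
python3 plan.py 545 -16 118 6.6
```

```text
tool_pos: [352.0, -272.6, 7.5]
contact_force: [0.2, -0.1, 0.4]
tool_pos: [351.9, -273.2, 7.8]
contact_force: [-0.1, 0.3, -1.2]
grip_width: 46.4
finger_force: 0.0
tool_pos: [351.9, -273.1, 7.7]
tcp_rot: [-3.141, 0.0, -0.589]
contact_force: [0.2, -0.0, 1.3]
grip_width: 33.9
finger_force: 30.0
time: 28.32
tool_pos: [352.8, -274.1, 119.5]
tcp_rot: [3.141, -0.005, -0.589]
contact_force: [0.4, 0.2, -1.3]
grip_width: 33.7
finger_force: 30.0
[0.0023, -0.0459, 0.0002, 0.0, -0.001, -0.101],
[0.0069, -0.0454, 0.0002, 0.0, -0.001, -0.101],
[0.0115, -0.0445, 0.0002, 0.0, -0.001, -0.101],
[0.0159, -0.0431, 0.0002, 0.0, -0.001, -0.101],
[0.0201, -0.0413, 0.0002, 0.0, -0.001, -0.101],
[0.0242, -0.0391, 0.0002, 0.0, -0.001, -0.101],
[0.028, -0.0365, 0.0002, 0.0, -0.001, -0.101],
time 28.32 [ 352.8 -274.1  119.5] [179.9  -0.3 -33.8] total mm [192.2 258.1  -1.5]
```

```bash
python3 plan.py 615 -115 118 6.6
```

```text
[0.0185, -0.0397, 0.0003, 0.0, -0.001, -0.101],
[0.0224, -0.0377, 0.0003, 0.0, -0.001, -0.101],
[0.0261, -0.0352, 0.0003, 0.0, -0.001, -0.101],
[0.0295, -0.0324, 0.0003, 0.0, -0.001, -0.101],
[0.0326, -0.0293, 0.0002, 0.0, -0.001, -0.101],
[0.0354, -0.0259, 0.0002, 0.0, -0.001, -0.101],
[0.0378, -0.0222, 0.0002, 0.0, -0.001, -0.101],
time 28.32 [ 352.8 -274.1  119.5] [179.9  -0.3 -33.8] total mm [262.2 159.1  -1.5]
```

```bash
python3 -m crank '[[0.0185,-0.0395,0,0,0,-0.101],[0.0225,-0.0375,0,0,0,-0.101],[0.026,-0.035,0,0,0,-0.101],[0.0295,-0.0325,0,0,0,-0.101],[0.0325,-0.0295,0,0,0,-0.101]]'|grep pos
python3 -m crank '[[0.0355,-0.026,0,0,0,-0.101],[0.038,-0.022,0,0,0,-0.101],[0,0,0,0,0,0],[0,0,0,0,0,0]]'
python3 wm.py b2 38
cat > bm.py <<'E'
import sys
from h import *
d=np.load(f"pics/{sys.argv[1]}.npz"); cam=(float(d["f"]),float(d["cx"]),float(d["cy"]),d["M"]); im=d["im"]
s=proj(cam,[[666.5,-1.9,4]])[0]; m=im.max(2)<75; print(s,blob(m,s,cam,4))
h=cv2.cvtColor(im,cv2.COLOR_BGR2HSV); k=(h[...,1]>75)&(h[...,0]<30); print("cork",blob(k,s,cam,4))
E
python3 bm.py b2
```

```text
tool_pos: [539.1, -158.3, 115.6]
time: 29.45
tool_pos: [612.7, -113.9, 115.8]
tcp_rot: [-3.14, 0.003, 0.117]
contact_force: [0.4, 0.2, -1.5]
grip_width: 33.7
finger_force: 30.0
29.45 [ 612.7 -113.9  115.8] [-179.9    0.2    6.7] below TCP px [[274. 214.]]
[146.71968163 123.89051402] (array([146. , 117.3]), array([666. ,  -1.8]), array([121. ,  36.4]), 6.7)
cork (array([146.4, 110.6]), array([666.2,  -2.5]), array([145.3,  60.8]), 6.7)
```

Run:
```python
from h import *
d=np.load("pics/b2.npz"); cam=(float(d["f"]),float(d["cx"]),float(d["cy"]),d["M"]); im=d["im"]
h=cv2.cvtColor(im,cv2.COLOR_BGR2HSV); m=((h[...,1]>100)&(h[...,0]<20)&(h[...,2]<140)); m[:,:200]=0;m[:,350:]=0
for r in range(150,300,15):
    x=np.flatnonzero(m[r]); print(r,(x.min(),x.max(),len(x)) if len(x) else None)
o=np.array([612.7,-113.9]); y=np.radians(6.7); X=np.array([np.cos(y),np.sin(y)]);Y=np.array([np.sin(y),-np.cos(y)])
for uv in((276,160),(276,240)): r=bp(cam,[uv],146)[0,:2]-o; print((r@X).round(1),(r@Y).round(1))
r=np.array([666.1,-2.1])-o; print("pad",r@X,r@Y)
f=proj(cam,[[*(o+60*X),146]]); print(f)
```

```text
150 None
165 (np.int64(244), np.int64(306), 63)
180 (np.int64(237), np.int64(314), 78)
195 (np.int64(237), np.int64(314), 78)
210 (np.int64(238), np.int64(313), 76)
225 (np.int64(239), np.int64(313), 75)
240 (np.int64(239), np.int64(312), 49)
255 (np.int64(240), np.int64(312), 49)
270 (np.int64(239), np.int64(312), 50)
285 (np.int64(214), np.int64(344), 53)
61.6 1.5
26.4 1.6
pad 66.07910109306059 -104.80626125729837
[[272.22373768 163.98009696]]
```

```bash
python3 -m crank '[[0.016,-0.025,0.015,0,0,0],[0.018,-0.03,0.025,0,0,0],[0.018,-0.03,0.03,0,0,0],[0.0141,-0.0212,0.022,0,0,0],[0,0,0.006,0,0,0]]'|grep -E "pos|rot"
python3 -m crank '[[0,0,0,0,0,0],[0,0,0,0,0,0],[0,0,0,0,0,0]]'
python3 - <<'E'
import numpy as np
y=np.radians(6.7);X=np.array([np.cos(y),np.sin(y)]);Y=np.array([np.sin(y),-np.cos(y)])
print("target",np.array([612.7,-113.9])+66.1*X-106.2*Y)
E
```

```text
tool_pos: [665.7, -0.1, 17.7]
tcp_rot: [-3.141, 0.003, 0.118]
time: 30.5
tool_pos: [667.5, -1.8, 20.9]
tcp_rot: [3.141, -0.002, 0.117]
contact_force: [-0.5, 0.2, -1.0]
grip_width: 33.9
finger_force: 30.0
target [665.95814765  -0.7133413 ]
```

```bash
python3 -m crank '[[-0.001,-0.001,0.004,0,0,0],[0,0,0.002,0,0,0],[0,0,0,0,0,0],[0,0,0,0,0,0]]'|grep -E "pos|contact"
python3 -m crank '[[0,0,0,0,0,0],[0,0,0,0,0,0]]'|grep -E "pos|contact|rot"
```

```text
tool_pos: [666.1, 0.2, 13.7]
contact_force: [0.1, -0.4, -1.8]
tool_pos: [666.1, 0.1, 13.8]
tcp_rot: [-3.142, -0.0, 0.118]
contact_force: [0.7, 0.5, -0.6]
```

```bash
python3 -m crank '[[0,0.0008,0.001,0,0,0],[0,0,0,0,0,0]]'|grep -E "pos|contact"
python3 -m crank '[[0,0,0.001,0,0,0],[0,0,0,0,0,0]]'|grep -E "pos|contact"
python3 -m crank '[[0,0,0.0005,0,0,0],[0,0,0,0,0,0]]'|grep -E "pos|contact|rot"
```

```text
tool_pos: [666.1, -0.8, 12.6]
contact_force: [-0.3, 0.2, -1.3]
tool_pos: [666.2, -0.7, 11.7]
contact_force: [-0.1, -0.2, -1.0]
tool_pos: [666.2, -0.7, 11.7]
tcp_rot: [3.142, -0.0, 0.118]
contact_force: [-2.7, 0.3, 3.9]
```

```bash
python3 -m crank '[[0,0,-0.0003,0,0,0],[0,0,0,0,0,0],[0,0,0,0,0,0],[0,0,0,0,0,0],[0,0,0,0,0,0]]' 100|grep -E "pos|wid"
python3 -m crank '[[0,0,-0.03,0,0,0],[0,0,-0.05,0,0,0],[0,0,-0.05,0,0,0],[0,0,0,0,0,0],[0,0,0,0,0,0]]'|grep -E "pos|wid"
python3 wm.py b3 42
python3 - <<'E'
from h import *
d=np.load("pics/b3.npz"); cam=(float(d["f"]),float(d["cx"]),float(d["cy"]),d["M"]); im=d["im"]
h=cv2.cvtColor(im,cv2.COLOR_BGR2HSV)
for r in range(90,285,15): print(r,''.join('BbC.'[0 if (q[2]<75) else 1 if (q[1]>100 and q[2]<100) else 2 if q[1]>75 else 3] for q in h[r,220:335:2]))
for z,t in((4,75),):
    k=(h[...,1]>75)&(h[...,0]<30); k[285:]=0; print("cork+brush",blob(k,(275,190),cam,4))
lab=(h[...,1]<60)&(h[...,2]>90); lab[:, :262]=0; lab[:,292:]=0; lab[:150]=0; lab[255:]=0; print("label",blob(lab,(276,205),cam,42))
m=((h[...,1]>100)&(h[...,0]<11)); print("brush",blob(cv2.morphologyEx(m.astype(np.uint8),3,np.ones((9,9))),(276,205),cam,42))
print(h[200,250:300:4].tolist())
E
```

```text
tool_pos: [666.2, -0.7, 11.5]
grip_width: 79.4
tool_pos: [665.7, -0.7, 141.0]
grip_width: 91.5
33.25 [665.7  -0.7 141. ] [-180.     0.     6.7] below TCP px [[274. 206.]]
90 ..........................................................
105 ..........................................................
120 ............CCCCCCCCCCCCCCCCCCCCCCCCCCCCCCCCC.............
135 ............CCCCCCBBBBBBBBBBBBBBBBBBBBCCCCCCC.............
150 ............CCCCCbBbbbbCbbbCCCCbCCCbbbbCCCCCC.............
165 .............bCCbbBbCbbbbbbCCCCCCCCCCbbCCCCC..............
180 .............CbbbbBbbCCCB.......bbCCCCCCCCCC..............
195 .............CCCCCbBBBBBB......BBBBBBBCCCCCC..............
210 .............CbCCCbbBBBBB......BBBBBBBCCCCCC..............
225 .............CCbbbbBBBBBB......BBBBBBBCCCCC...............
240 .............CCbbbbBbBBBBB.....BBBBBBBCCCCC...............
255 ..............CCCCCBBBBBBBBBBBBBBBBBBbCCCCC...............
270 ..........................................................
cork+brush (array([275.7, 187.5]), array([661.5,  -2.4]), array([154.6,  60.1]), 6.8)
label (array([275.9, 206.4]), array([663.1,  -2.5]), array([69.3,  9.9]), 6.4)
brush (array([275.6, 198.4]), array([667.4,  -1.3]), array([124.2,  35.5]), 7.9)
[[14, 122, 109], [16, 132, 93], [9, 143, 50], [14, 130, 55], [14, 188, 53], [18, 36, 84], [23, 11, 94], [0, 17, 103], [178, 57, 67], [11, 178, 53], [9, 179, 50], [11, 174, 44], [16, 120, 181]]
```

Run:
```python
from h import *
for n in("b1","b3"):
    d=np.load(f"pics/{n}.npz"); h=cv2.cvtColor(d["im"],cv2.COLOR_BGR2HSV)
    for c in((268,276,288) if n=="b3" else (270,283,295)):
        print(n,c,[(r,*h[r,c-1:c+2].mean(0).astype(int).tolist()) for r in (*range(124,184,4),*range(236,280,3))])
```

```text
b1 270 [(124, 22, 26, 189), (128, 22, 27, 181), (132, 20, 27, 184), (136, 23, 25, 191), (140, 9, 181, 56), (144, 11, 171, 89), (148, 10, 160, 91), (152, 10, 165, 92), (156, 11, 176, 89), (160, 11, 165, 89), (164, 10, 158, 92), (168, 11, 173, 88), (172, 12, 161, 92), (176, 10, 162, 93), (180, 10, 177, 89), (236, 12, 166, 94), (239, 8, 173, 47), (242, 11, 172, 48), (245, 7, 133, 52), (248, 12, 169, 72), (251, 10, 164, 91), (254, 12, 175, 90), (257, 11, 161, 89), (260, 11, 160, 91), (263, 10, 155, 91), (266, 9, 167, 90), (269, 10, 160, 91), (272, 10, 179, 85), (275, 24, 29, 107), (278, 19, 31, 107)]
b1 283 [(124, 20, 27, 194), (128, 22, 25, 191), (132, 21, 26, 190), (136, 23, 25, 189), (140, 8, 174, 60), (144, 11, 170, 91), (148, 11, 160, 99), (152, 11, 168, 96), (156, 11, 170, 93), (160, 11, 159, 97), (164, 9, 157, 95), (168, 11, 160, 95), (172, 10, 18, 150), (176, 11, 12, 165), (180, 12, 16, 164), (236, 13, 14, 154), (239, 8, 16, 91), (242, 66, 13, 97), (245, 19, 12, 94), (248, 11, 16, 165), (251, 9, 34, 134), (254, 10, 169, 91), (257, 10, 158, 93), (260, 10, 164, 91), (263, 10, 157, 
[... 1836 characters left out ...]
8), (269, 11, 111, 93), (272, 20, 26, 194), (275, 22, 27, 188), (278, 22, 26, 194)]
b3 288 [(124, 14, 126, 162), (128, 14, 129, 130), (132, 63, 33, 33), (136, 6, 138, 50), (140, 9, 151, 92), (144, 11, 164, 102), (148, 11, 158, 102), (152, 11, 167, 102), (156, 11, 157, 106), (160, 11, 171, 101), (164, 11, 156, 104), (168, 10, 165, 102), (172, 10, 149, 105), (176, 11, 157, 102), (180, 11, 156, 102), (236, 10, 159, 55), (239, 13, 180, 53), (242, 11, 158, 51), (245, 10, 130, 56), (248, 10, 152, 53), (251, 11, 151, 56), (254, 10, 167, 55), (257, 8, 152, 53), (260, 12, 141, 52), (263, 12, 167, 100), (266, 11, 157, 96), (269, 12, 110, 89), (272, 20, 26, 191), (275, 21, 26, 190), (278, 22, 26, 194)]
```

Run:
```python
from h import *
d=np.load("pics/b3.npz"); cam=(float(d["f"]),float(d["cx"]),float(d["cy"]),d["M"]); h=cv2.cvtColor(d["im"],cv2.COLOR_BGR2HSV)
y=np.radians(6.7);X=np.array([np.cos(y),np.sin(y)]);o=np.array([665.7,-.7])
f=lambda uv,z:((bp(cam,[uv],z)[0,:2]-o)@X).round(1)
print("top ends",f((276,138),42),f((276,269.5),42),"label",f((276,168.5),42),f((276,247),42))
print([(r,h[r,276].tolist()) for r in range(104,136)])
c=[r for r in range(90,128) if h[r,276,1]>75][0]; i=[r for r in range(110,140) if h[r,276,2]<75][0]
print("cork front",c,f((276,c-.5),4),"inlay front",i,f((276,i-.5),4))
```

```text
top ends 56.8 -60.9 label 32.2 -38.4
[(104, [22, 29, 191]), (105, [20, 28, 189]), (106, [22, 24, 190]), (107, [21, 27, 191]), (108, [22, 26, 188]), (109, [23, 27, 187]), (110, [21, 26, 193]), (111, [25, 26, 186]), (112, [21, 27, 191]), (113, [23, 22, 194]), (114, [18, 44, 163]), (115, [15, 120, 149]), (116, [15, 133, 161]), (117, [15, 120, 170]), (118, [15, 124, 173]), (119, [15, 122, 180]), (120, [16, 120, 189]), (121, [16, 118, 195]), (122, [16, 119, 197]), (123, [16, 118, 199]), (124, [16, 116, 196]), (125, [16, 119, 189]), (126, [16, 120, 183]), (127, [15, 124, 179]), (128, [14, 125, 137]), (129, [13, 100, 64]), (130, [105, 42, 36]), (131, [170, 61, 25]), (132, [34, 110, 37]), (133, [102, 77, 33]), (134, [30, 51, 25]), (135, [15, 152, 47])]
cork front 115 73.4 inlay front 129 61.2
```

All four are placed. The brush sits laterally centred, but three cues (end rows, label and visible inlay gap) put it about 2.5 mm short lengthwise, so I'll regrasp and shift it forward.

```bash
python3 -m crank '[[0,0,0.05,0,0,0],[0,0,0.045,0,0,0],[0,0,0.025,0,0,0],[0,0,0.0095,0,0,0],[0,0,0,0,0,0]]' 100|grep -E "pos|contact"
python3 -m crank '[[0,0,0,0,0,0],[0,0,0,0,0,0],[0,0,0,0,0,0],[0,0,0,0,0,0],[0,0,0,0,0,0]]' 0|grep -E "pos|contact"
python3 -m crank '[[0,0,0,0,0,0],[0,0,0,0,0,0],[0,0,0,0,0,0]]'|grep -E "pos|contact|wid"
python3 -m crank '[[0,0,-0.002,0,0,0],[0.0025,0,0,0,0,0],[0,0,0,0,0,0],[0,0,0,0,0,0]]'|grep -E "pos|contact"
```

```text
tool_pos: [665.7, -0.6, 11.1]
contact_force: [-0.3, -0.3, 0.1]
tool_pos: [666.2, -0.7, 12.1]
contact_force: [0.0, -0.1, -0.2]
tool_pos: [666.2, -0.7, 12.0]
contact_force: [0.3, -0.4, 0.1]
grip_width: 33.7
tool_pos: [668.6, -0.4, 13.9]
contact_force: [-0.8, 0.1, -1.3]
```

```bash
python3 -m crank '[[0,0,0.0015,0,0,0],[0,0,0,0,0,0]]'|grep -E "pos|contact"
python3 -m crank '[[0,0,0.0007,0,0,0],[0,0,0,0,0,0]]'|grep -E "pos|contact"
python3 -m crank '[[0,0,0,0,0,0],[0,0,0,0,0,0],[0,0,0,0,0,0],[0,0,0,0,0,0],[0,0,0,0,0,0]]' 100|grep -E "pos|wid"
python3 -m crank '[[0,0,-0.03,0,0,0],[-0.0025,0,-0.05,0,0,0],[0,0,-0.05,0,0,0],[0,0,0,0,0,0],[0,0,0,0,0,0]]'|grep -E "pos|wid"
python3 wm.py b4 42
python3 - <<'E'
from h import *
d=np.load("pics/b4.npz"); cam=(float(d["f"]),float(d["cx"]),float(d["cy"]),d["M"]); h=cv2.cvtColor(d["im"],cv2.COLOR_BGR2HSV)
print([(r,h[r,276].tolist()) for r in (*range(112,117),*range(126,142),*range(262,275))])
im,cam,o=shot("scene"); hs=cv2.cvtColor(im,cv2.COLOR_BGR2HSV)
for p in ((511,-401,25),(641,-214,20),(525,426,20),(666,-1,25)): print(p,proj(cam,[p]).round(0))
m=((hs[...,1]>60)&(hs[...,2]<130)&(hs[...,0]<20)); print(blob(m,(286,258),cam,30))
E
```

```text
tool_pos: [668.4, -0.4, 12.3]
contact_force: [-0.3, -0.1, -1.5]
tool_pos: [668.6, -0.4, 12.0]
contact_force: [-0.9, 0.7, 0.8]
tool_pos: [668.6, -0.4, 11.8]
grip_width: 79.0
tool_pos: [665.7, -0.6, 141.3]
grip_width: 92.0
37.175 [ 6.657e+02 -6.000e-01  1.413e+02] [-180.     0.     6.8] below TCP px [[274. 206.]]
[(112, [25, 24, 190]), (113, [23, 22, 196]), (114, [17, 47, 162]), (115, [14, 116, 152]), (116, [16, 133, 161]), (126, [15, 120, 182]), (127, [15, 122, 180]), (128, [14, 123, 135]), (129, [12, 90, 62]), (130, [8, 30, 34]), (131, [60, 20, 39]), (132, [11, 92, 39]), (133, [7, 146, 54]), (134, [10, 214, 56]), (135, [10, 154, 81]), (136, [11, 166, 92]), (137, [10, 160, 94]), (138, [8, 151, 98]), (139, [10, 162, 101]), (140, [13, 163, 103]), (141, [11, 173, 100]), (262, [10, 137, 104]), (263, [11, 168, 100]), (264, [10, 167, 99]), (265, [11, 167, 98]), (266, [12, 135, 87]), (267, [20, 41, 150]), (268, [25, 26, 184]), (269, [19, 25, 194]), (270, [19, 25, 192]), (271, [21, 26, 194]), (272, [20, 26, 193]), (273, [22, 25, 192]), (274, [23, 24, 189])]
(511, -401, 25) [[114. 238.]]
(641, -214, 20) [[196. 267.]]
(525, 426, 20) [[423. 184.]]
(666, -1, 25) [[286. 257.]]
(array([285.7, 262.4]), array([677.9,  -6.5]), array([153.4,  60. ]), 6.9)
```

```bash
python3 -c "
from plant import bot
print(bot.close_job())"
```

```text
the job is handed in; nothing more can be done
None
```

The job is handed in at about 37 s of the 99 s allowed: the weight, adapter, case and brush each stand on their own pad, within about 1 mm of centre by my wrist-camera measurements, with the case and brush turned to line up with their inlays.

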